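# Sort repaired mould parts at the laser welding bench

## Task

Sort the five repaired mould parts on the bench into the black trays: both round flanged bushes side by side in the round dish, the two short pocketed blocks in the wide tray with one in each of its two bays, and the long bar in the narrow tray. Set each down gently (do not drop it) so that it rests flat on the tray's floor, same side up as it stood on the bench, well inside the rim, and leave the copper block and the screwdriver where they are.

Things in the scene. Friction and masses are not known exactly. Their poses are not given: they have to be found in the camera images.
- bush_a: loose bright steel flanged guide bush, round, standing on its flange with the bore up: flange 46 mm diameter and 8 mm high, above it a plain round barrel 34 mm in diameter, overall 36 mm high; the bore in the top (21 mm) is too small for fingers, so grip the barrel from outside. About 0.2 kg. Origin: centre of the underside; z is up along the bush's axis. Two identical ones, interchangeable
- bush_b: loose bright steel flanged guide bush, round, standing on its flange with the bore up: flange 46 mm diameter and 8 mm high, above it a plain round barrel 34 mm in diameter, overall 36 mm high; the bore in the top (21 mm) is too small for fingers, so grip the barrel from outside. About 0.2 kg. Origin: centre of the underside; z is up along the bush's axis. Two identical ones, interchangeable
- block_a: loose steel mould block (insert), 42 x 30 x 30 mm (x, y, z), with a rectangular pocket 24 x 14 mm, 9 mm deep, in the middle of its top. About 0.27 kg. Origin: centre of the underside; x along the 42 mm length, y across the 30 mm width, z up. Two identical ones, interchangeable
- block_b: loose steel mould block (insert), 42 x 30 x 30 mm (x, y, z), with a rectangular pocket 24 x 14 mm, 9 mm deep, in the middle of its top. About 0.27 kg. Origin: centre of the underside; x along the 42 mm length, y across the 30 mm width, z up. Two identical ones, interchangeable
- gib: loose long steel bar (slide gib), 90 x 20 x 24 mm (x, y, z), with two dark screw holes in its top. About 0.33 kg. Origin: centre of the underside, which is the centre of mass in plan; x along the 90 mm length, y across the 20 mm width, z up
- dish: round shallow black dish, 144 mm outside and 136 mm inside diameter. The floor is 4 mm thick, the rim stands 14 mm above the bench (10 mm above the floor), all walls 4 mm thick. Fixed to the bench. Origin: centre of the underside; z up
- bay_tray: wide rectangular shallow black tray, 88 mm (x) by 148 mm (y) outside, parted by one bright aluminium wall across its middle (along x, at y = 0, 4 mm thick and as high as the rim) into two equal bays, each 80 mm (x) by 68 mm (y) inside, bay centres at y = +36 mm and y = -36 mm. The floor is 4 mm thick, the rim stands 14 mm above the bench (10 mm above the floor), all walls 4 mm thick. Fixed to the bench. Origin: centre of the underside; z up
- long_tray: narrow rectangular shallow black tray without a parting wall, 58 mm (x) by 150 mm (y) outside, 50 mm by 142 mm inside. The floor is 4 mm thick, the rim stands 14 mm above the bench (10 mm above the floor), all walls 4 mm thick. Fixed to the bench. Origin: centre of the underside; long side along y, z up
- copper_block: loose copper block 50 x 28 x 20 mm (x, y, z) lying on the bench between two trays, not part of the job; must stay where it is. Origin: centre of the underside
- screwdriver: loose red-handled screwdriver, 150 mm long and about 25 mm thick, lying on the bench between two trays, not part of the job; must stay where it is. Origin: on the bench under the middle of its length; x towards the blade
Not all that is in view belongs to the job. What is shaped like the bush_a but brown or turquoise is not meant. Leave any red look-alike of the gib alone.

How it is judged:
At the end, for the whole second after the job is handed in: Bushes within 47 mm of the dish centre; one block per bay (14-58 mm from the parting wall's middle, within 28 mm of the long centre line); bar within 18 mm across and 32 mm along of its tray's centre; each on the floor (underside below 9 mm), upright within 0.12 rad, released, at rest (horizontal distance between each of bush_a, bush_b and dish below 0.047 m and z of each of bush_a, bush_b in the frame of dish below 0.009 m and angle between each of bush_a, bush_b, block_a, block_b, gib's own z axis and vertical below 0.12 rad and linear speed of each of bush_a, bush_b, block_a, block_b, gib below 0.02 m/s and ((y of block_a in the frame of bay_tray between 0.014 and 0.058 m and y of block_b in the frame of bay_tray between -0.058 and -0.014 m) or (y of block_a in the frame of bay_tray between -0.058 and -0.014 m and y of block_b in the frame of bay_tray between 0.014 and 0.058 m)) and x of block_a in the frame of bay_tray between -0.028 and 0.028 m and z of each of block_a, block_b in the frame of bay_tray below 0.009 m and x of block_b in the frame of bay_tray between -0.028 and 0.028 m and x of gib in the frame of long_tray between -0.018 and 0.018 m and y of gib in the frame of long_tray between -0.032 and 0.032 m and z of gib in the frame of long_tray below 0.009 m); the robot touches nothing.
It fails at once if a part is dropped or thrown into its tray (faster than 0.6 m/s when less than 25 mm above it) ((horizontal distance between bush_a and dish below 0.09 m and z of bush_a in the frame of dish below 0.025 m and linear speed of bush_a above 0.6 m/s) or (horizontal distance between bush_b and dish below 0.09 m and z of bush_b in the frame of dish below 0.025 m and linear speed of bush_b above 0.6 m/s) or (horizontal distance between block_a and bay_tray below 0.09 m and z of block_a in the frame of bay_tray below 0.025 m and linear speed of block_a above 0.6 m/s) or (horizontal distance between block_b and bay_tray below 0.09 m and z of block_b in the frame of bay_tray below 0.025 m and linear speed of block_b above 0.6 m/s) or (horizontal distance between gib and long_tray below 0.09 m and z of gib in the frame of long_tray below 0.025 m and linear speed of gib above 0.6 m/s)).
It fails at once if the copper block is moved more than 30 mm (distance of copper_block from where it was at the start of the episode above 0.03 m).
It fails at once if the screwdriver is moved more than 30 mm (distance of screwdriver from where it was at the start of the episode above 0.03 m).
It also fails if it takes over 109 s, if anything falls off the work surface, if the arm or the gripper's body presses on something with over 40 N, if the wrist force passes 120 N, or if a joint passes its speed limit or range.

## Robot

A 6-joint arm with a two-finger parallel gripper is mounted at the origin on the work surface. World frame = base frame: x ahead of the robot, y to its left, z up, the work surface at z = 0. Lengths are in m, angles in rad, forces in N, time in s.
With the tool pointing down it reaches from about 0.275 to 0.825 m from the base axis. Payload 4.9 kg.
Tool frame: the origin (TCP) lies midway between the tips of the shut fingers; the grasp point (between the pads) lies 19 mm behind it (grip_point_offset is the distance from the TCP to the grasp point, in m); z points along the fingers, y is the line along which they close (so a half turn about z gives the same grasp; the last joint's range is limited). The gripper opens to 85 mm and grips with 20 to 120 N. Pads are 22 mm wide; open, the fingers measure 114 mm over their backs; the gripper's body (76 mm by 85 mm) begins 54 mm behind the grasp point. The pads swing forward as they close: fully open they stand 13 mm farther back than shut.
Start: joints at [1.153, 0.326, -0.193, 1.052, 0, 1.437], TCP at [0.154, 0.528, 0.231] pointing down, gripper open.
Joint ranges: [-2.65, 2.65], [-0.97, 1.79], [-1.3, 1.35], [-1.93, 2.1], [-1.47, 1.37], [-3.14, 3.14]. Speed limits (rad/s): [2.57, 2.57, 3.14, 3.14, 3.14, 3.14].

## Interface

Orientations are given as a rotation vector (axis times angle).
In Python, from cell import * gives the robot as it stands. Calls block until the motion is done:
- movep(position, orientation): joint-space move of the TCP to a pose.
- move_l(position, velocity=0.15, rot=None, until_force=None): straight line of the TCP; rot=None keeps the orientation; velocity is the mean speed in m/s. With until_force (N) it stops when the force on the tool has changed by that much, and returns True; else False.
- set_joints(angles): joint-space move.
- let_go() and grab(newtons=None): open the fingers fully, or close them until they stop; newtons is the grip in N (None keeps the last).
- sleep(seconds).
- ik(position, orientation): joint angles nearest the present ones, or None.
- get_state(): the state.
- grab_frame(name): name is "scene" or "top" or "wrist"; returns a dict with "img" (480x640x3 uint8, red, green, blue), "fx", "fy", "cx", "cy" (pixels), "cam_to_world" (4x4, takes a point from camera to world coordinates); the wrist camera has in their place "T_tool_cam" (4x4, takes a point from camera to tool coordinates, whose origin is the TCP and whose axes are the flange's). Camera axes: x right, y down, z forward; pixel columns grow to the right and rows downward; lengths in m; the calibration is good to about 2 mm. The wrist camera is an equidistant fisheye: a pixel r from the principal point sees the ray r / f radians off the axis. A picture is of the moment at which its call begins: read the wrist's pose just before it. There is no depth.
A pose or a line that the arm cannot do raises MotionError and nothing moves.
- sign_off(): hands the job in; it is judged then, once.
Trained networks look in the newest picture that a camera, given by its name, has taken for a name from the list of things; names that differ only in an ending like _2 or _b are one class to them, and where a whole thing is asked for, a point or a joint stands for the part that bears it (a point fixed in the world has none). Each returns a list of dicts, best first, with "score" (0 to 1); they miss things now and then, are a little off and sometimes report something else, mostly with a low value. They report only what shows in the picture. A call takes as long as a camera call. They do not tell look-alikes from the thing itself.
- spot_in(camera, name): "centre" ([column, row] in pixels, amid what is visible of it).
- silhouettes(camera, name): "mask" (480x640 bool, what is visible of it) and "centre" ([column, row] in pixels, amid what is visible of it).
- tip_of(camera, name): "centre" ([column, row] in pixels: a listed point, or the origin of a listed thing).
The state is a dict: "clock": time; "q": joint angles; "joint_velocities": joint speeds; "tau": joint torques, N m; "position": TCP position; "eef_rot": TCP orientation; "contact_force": force on the tool from outside, world axes, zero at the start; "wrist_torque": the same for the moment, N m; "finger_gap": opening from 0.0 (shut) to 1.0 (fully open); "grasp_force": force on a finger pad.
Only numpy, scipy, OpenCV 4.12 (cv2) and the standard library are available. Lean on these libraries where they do the work, as an engineer would, in place of code of your own. Each camera call takes 0.05 s, during which the arm holds its last target. There are 200 camera calls.

## Working session

There is one attempt and no reset: what is moved stays moved. The work goes in short steps, each a Python script; the robot and the scene stay as the last script left them, time stands still between calls to the robot, and variables do not carry over. Pictures are saved under pics/ and viewed, at most 14 in all, crops included, and the job is handed in when it is done.

```bash
ls; mkdir -p pics
python3 - <<'E'
from cell import *
import cv2,numpy as np
s=get_state();print(s)
for n in("top","scene"):
    f=grab_frame(n);cv2.imwrite(f"pics/{n}0.png",f["img"][:,:,::-1]);print(n,f["fx"],f["fy"],f["cx"],f["cy"],np.round(f["cam_to_world"],3).tolist())
    for o in("bush_a","block_a","gib","dish","bay_tray","long_tray","copper_block","screwdriver"):
        print(o,[(np.round(d["centre"],1).tolist(),round(d["score"],2)) for d in tip_of(n,o)][:5],[(np.round(d["centre"],1).tolist(),round(d["score"],2)) for d in silhouettes(n,o)][:5])
E
```

```text
pics
{'clock': 0.0, 'q': array([ 1.15283245e+00,  3.26924896e-01, -1.93614873e-01,  1.05199788e+00,
       -3.93013265e-05,  1.43662917e+00]), 'joint_velocities': array([ 0.00020079, -0.00068904,  0.00035709, -0.00024178,  0.00029978,
        0.00096819]), 'tau': array([-5.93891400e-04, -4.43390751e+01,  2.62445676e+01,  1.53776928e-02,
       -8.78217452e-05,  1.03716826e-05]), 'position': array([0.15373961, 0.52745288, 0.23050042]), 'eef_rot': array([-4.44230366e-01, -3.10958395e+00,  2.64815220e-03]), 'contact_force': array([0.38163565, 0.04349095, 0.61975596]), 'wrist_torque': array([ 0.00115365, -0.07596386, -0.02448353]), 'grasp_force': 0.0, 'finger_gap': 0.9980982498544589}
top 549.1963182508405 549.1963182508405 326.34863798666936 250.8033085930982 [[-0.015, -0.993, 0.12, 0.372], [-1.0, 0.013, -0.017, 0.019], [0.015, -0.12, -0.993, 1.094], [0.0, 0.0, 0.0, 1.0]]
bush_a [([303.2, 227.7], 0.84), ([294.0, 313.7], 0.79), ([242.4, 286.4], 0.78), ([321.2, 273.8], 0.63)] [([294.6, 313.2], 0.83), ([243.7, 284.1], 0.75), ([321.2, 271.0], 0.61), ([305.9, 224.4], 0.61)]
block_a [([473.1,
[... 856 characters left out ...]
0.41)] [([325.1, 240.1], 0.86), ([349.0, 209.9], 0.74), ([397.9, 228.6], 0.73), ([339.5, 276.0], 0.6)]
block_a [([191.6, 209.0], 0.97), ([451.5, 199.2], 0.67)] [([452.9, 194.6], 0.8), ([188.8, 201.5], 0.78)]
gib [([300.5, 202.5], 0.9), ([241.3, 226.5], 0.82)] [([241.8, 222.4], 0.66), ([300.7, 199.8], 0.57)]
dish [([171.7, 297.7], 0.77)] [([471.7, 283.3], 0.69), ([170.4, 295.5], 0.59)]
bay_tray [([470.1, 283.9], 0.93)] [([473.1, 286.4], 0.97)]
long_tray [([315.3, 324.3], 0.7), ([191.3, 204.6], 0.21)] [([313.9, 322.4], 0.57)]
copper_block [([401.3, 315.8], 0.93)] [([404.3, 313.5], 0.7)]
screwdriver [([245.0, 317.9], 0.93), ([470.3, 286.7], 0.68)] [([243.7, 303.2], 0.8), ([312.2, 322.2], 0.58)]
```

View pics/top0.png

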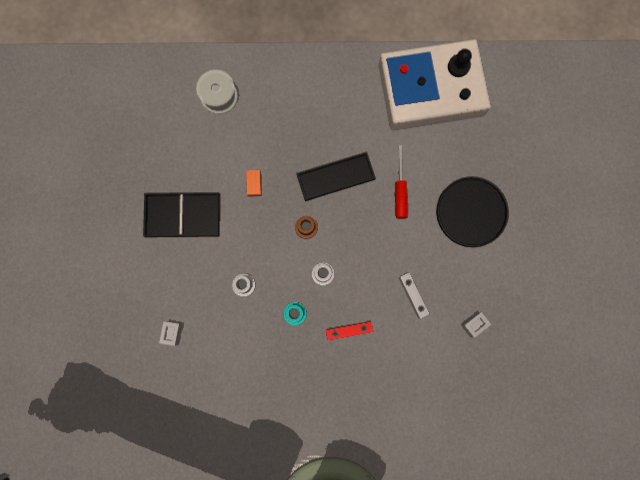

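View pics/scene0.png

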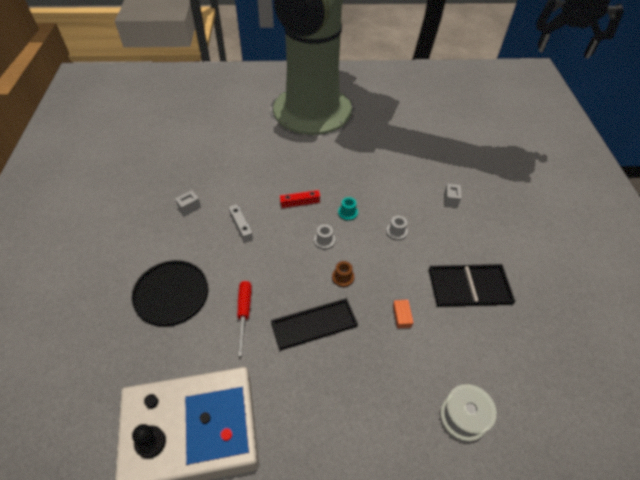

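Top picture: steel bushes at (243,285) and (322,273), blocks at (170,334) and (476,324), steel bar at (414,295). Trays are at (472,212) dish, (182,215) bays and (336,176) long. The decoys are brown (306,227), turquoise (294,314) and red (349,330). The scene view agrees. Next I turn these into positions.

```bash
cat > h.py <<'E'
from cell import *
import cv2,numpy as np
from scipy.spatial.transform import Rotation as R
def ray(f,uv,h):
    T=f["cam_to_world"];uv=np.atleast_2d(uv).astype(float)
    d=np.c_[(uv[:,0]-f["cx"])/f["fx"],(uv[:,1]-f["cy"])/f["fy"],np.ones(len(uv))]@T[:3,:3].T
    o=T[:3,3];return (o+d*((h-o[2])/d[:,2])[:,None])[:,:2]
def wray(f,s,uv,h):
    uv=np.atleast_2d(uv).astype(float);x=(uv[:,0]-f["cx"])/f["fx"];y=(uv[:,1]-f["cy"])/f["fy"]
    r=np.hypot(x,y)+1e-9
    d=np.c_[np.sin(r)*x/r,np.sin(r)*y/r,np.cos(r)]
    T=np.eye(4);T[:3,:3]=R.from_rotvec(s["eef_rot"]).as_matrix();T[:3,3]=s["position"];T=T@f["T_tool_cam"]
    d=d@T[:3,:3].T;o=T[:3,3];return (o+d*((h-o[2])/d[:,2])[:,None])[:,:2]
def rect(p):  # centre, (long,short), angle of long axis, rad
    (c,(w,h),a)=cv2.minAreaRect((p*1000).astype(np.float32));a=np.deg2rad(a)
    if h>w:w,h,a=h,w,a+np.pi/2
    return np.array(c)/1000,np.array([w,h]),(a+np.pi/2)%np.pi-np.pi/2
def contour(m):return max(cv2.findContours(m.astype(np.uint8),cv2.RETR_EXTERNAL,cv2.CHAIN_APPROX_NONE)[0],key=len)[:,0]
E
python3 - <<'E'
from h import *
H=dict(bush_a=.036,block_a=.030,gib=.024,dish=.014,bay_tray=.014,long_tray=.014,copper_block=.02,screwdriver=.02)
for n in("top","scene"):
    f=grab_frame(n);print(n)
    for o,h in H.items():
        for d in silhouettes(n,o)[:4]:
            c,wh,a=rect(ray(f,contour(d["mask"]),h));print(" S",o,round(d["score"],2),np.round(d["centre"]),c.round(4),wh.round(1),a.round(3))
        for d in tip_of(n,o)[:4]:print(" T",o,round(d["score"],2),np.round(d["centre"]),ray(f,d["centre"],0).round(4)[0])
# tray angle from dark pixels in top
f=grab_frame("top");m=(f["img"].max(2)<45).astype(np.uint8)
k,l,st,ce=cv2.connectedComponentsWithStats(m)
for i in range(1,k):
    if st[i,4]>300:
        c,wh,a=rect(ray(f,contour(l==i),.014));print(ce[i].round(),c.round(4),wh.round(1),a.round(3))
E
```

```text
top
 S bush_a 0.92 [304. 226.] [0.5467 0.0403] [43.4 42.9] -0.012
 S bush_a 0.82 [320. 270.] [0.4554 0.0084] [44.5 42.5] -0.014
 S bush_a 0.72 [255. 184.] [0.6366 0.1425] [50.6 29.4] 0.002
 S bush_a 0.61 [242. 283.] [0.4359 0.162 ] [44.6 39.8] 0.32
 T bush_a 0.94 [243. 282.] [0.4433 0.167 ]
 T bush_a 0.9 [322. 270.] [0.4643 0.0106]
 T bush_a 0.63 [306. 224.] [0.5594 0.0399]
 T bush_a 0.61 [295. 314.] [0.3786 0.0652]
 S block_a 0.88 [475. 324.] [ 0.3545 -0.2852] [49.5 35. ] -0.944
 S block_a 0.83 [172. 333.] [0.3467 0.301 ] [43.2 36.9] -0.197
 S block_a 0.44 [244. 284.] [0.4372 0.1618] [44.7 44.1] -0.791
 T block_a 0.89 [472. 323.] [ 0.3562 -0.2849]
 T block_a 0.56 [175. 336.] [0.3396 0.3003]
 S gib 0.75 [414. 294.] [ 0.4121 -0.1672] [90.7 24.7] 0.434
 S gib 0.56 [349. 328.] [ 0.346  -0.0403] [90.5 20.7] -1.408
 T gib 0.96 [351. 329.] [ 0.3485 -0.0452]
 T gib 0.7 [412. 294.] [ 0.4152 -0.1694]
 S dish 0.71 [474. 215.] [ 0.5785 -0.2929] [142.9 142.1] -1.146
 T dish 0.56 [474. 214.] [ 0.5761 -0.3007]
 S bay_tray 0.76 [184. 213.] [0.5798 0.288 ] [150.4  88.9] 1.559
 S bay_tray 0.22 [240. 
[... 1243 characters left out ...]
 0.61 [173. 289.] [ 0.5703 -0.291 ]
 S bay_tray 0.71 [471. 286.] [0.585  0.2903] [153.3  95.9] -1.569
 S long_tray 0.8 [314. 323.] [ 0.6597 -0.0166] [152.4  65.3] -1.279
 T long_tray 0.68 [314. 322.] [ 0.6491 -0.0169]
 S copper_block 0.82 [404. 311.] [0.6479 0.1467] [58.7 33.9] 0.072
 T copper_block 0.76 [400. 315.] [0.6402 0.145 ]
 S screwdriver 0.76 [246. 302.] [ 0.6439 -0.146 ] [152.7  25.4] 0.022
 T screwdriver 0.76 [246. 321.] [ 0.6447 -0.1439]
 T screwdriver 0.48 [451. 201.] [0.3497 0.3072]
[460.  63.] [ 0.8918 -0.2822] [62.8 41.7] -0.485
[336. 176.] [ 0.653  -0.0197] [147.6  58.3] -1.276
[472. 212.] [ 0.5774 -0.2919] [142.2 139.1] -1.126
[178. 213.] [0.5788 0.2882] [149.8  86.9] 1.559
```

```bash
cat >> h.py <<'E'
UP=.17
def down(yaw):  # closing axis (tool y) along yaw; tool z down
    y=np.array([np.cos(yaw),np.sin(yaw),0]);z=np.array([0,0,-1.]);return R.from_matrix(np.c_[np.cross(y,z),y,z]).as_rotvec()
def hover(xy,yaw,z=UP):
    best=None
    for k in(0,np.pi):
        q=ik([*xy,z],down(yaw+k))
        if q is not None and (best is None or abs(q[5])<abs(best[0][5])):best=(q,down(yaw+k))
    movep([*xy,z],best[1]);return best[1]
def look(name,h,prior,save=None):
    s=get_state();f=grab_frame("wrist")
    if save:cv2.imwrite(save,f["img"][:,:,::-1])
    r=[]
    for d in silhouettes("wrist",name):
        c,wh,a=rect(wray(f,s,contour(d["mask"]),h));r.append((np.hypot(*(c-prior)),c.round(4),wh.round(1),round(a,3),round(d["score"],2)))
    r.sort(key=lambda t:t[0]);print("look",r[:2])
    t=[wray(f,s,d["centre"],0)[0].round(4) for d in tip_of("wrist",name)]
    t.sort(key=lambda p:np.hypot(*(p-prior)));print("tip",t[:2]);return r,t
def pick(xy,z,newtons=50):
    move_l([*xy,z+.03],.25);hit=move_l([*xy,z],.08,until_force=10);grab(newtons)
    s=get_state();print("pick hit",hit,"gap",round(s["finger_gap"],3),"F",round(s["grasp_force"],1))
    move_l([*xy,UP],.25);s=get_state();print(" lifted gap",round(s["finger_gap"],3),"F",round(s["grasp_force"],1),"t",round(s["clock"],1))
def place(xy,z):   # z: TCP height when part rests on floor
    move_l([*xy,z+.02],.2);hit=move_l([*xy,z-.004],.03,until_force=6);zz=get_state()["position"][2]
    let_go();move_l([*xy,UP],.25);s=get_state();print("place hit",hit,"at dz",round(zz-z,4),"t",round(s["clock"],1))
E
python3 - <<'E'
from h import *
hover((.345,.302),-.197+np.pi/2)
look("block_a",.03,np.array([.345,.302]),"pics/w1.png");print(get_state()["clock"])
E
```

```text
look [(np.float64(0.004684059165776328), array([0.343 , 0.3062]), array([47.1, 29.7]), np.float64(-0.179), 0.95)]
tip [array([0.3448, 0.3069])]
4.7583
```

View pics/w1.png

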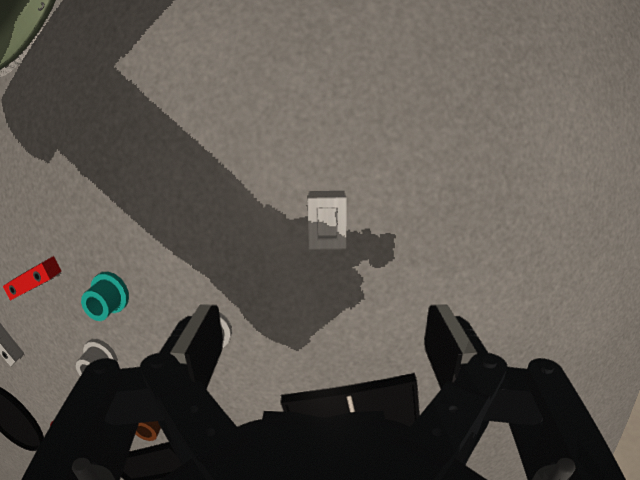

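The wrist view shows block_a upright at (327,222), square to the fingers. The measured centre is (0.344, 0.306). I pick it and place it.

Run:
```python
from h import *
pick((.344,.306),.006)
hover((.580,.324),0-.012);print(get_state()["clock"])
place((.580,.324),.010)
f=grab_frame("wrist");cv2.imwrite("pics/w2.png",f["img"][:,:,::-1])
f=grab_frame("scene");cv2.imwrite("pics/s2.png",f["img"][:,:,::-1])
```

```text
pick hit False gap 0.345 F 49.9
 lifted gap 0.338 F 49.5 t 7.3
9.0167
place hit True at dz 0.0005 t 11.9
```

View pics/w2.png

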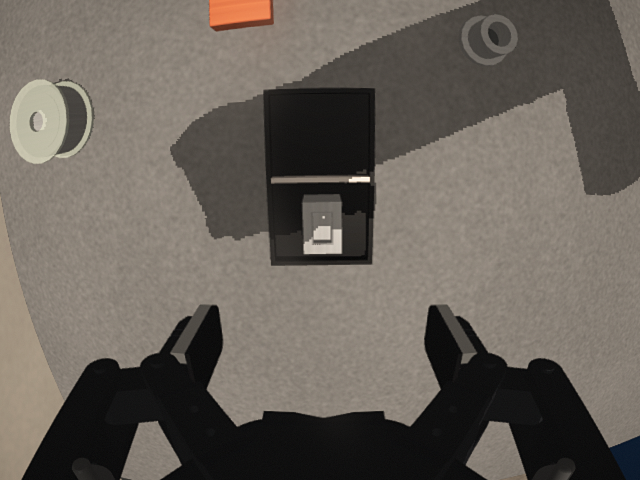

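The first block lies flat in the near bay at (322,225), clear of the wall and rim. The next two are the second block and the bar, each refined with the wrist camera.

```bash
cat >> h.py <<'E'
def job(name,h,prior,ang,zg,dst,dyaw):
    prior=np.array(prior);hover(prior,ang+np.pi/2);r,t=look(name,h,prior)
    c=[p for p in ([r[0][1]] if r else [])+t[:1] if np.hypot(*(p-prior))<.012]
    p=np.mean(c,0) if c else prior
    if name!="bush_a" and r and r[0][0]<.012:
        e=(r[0][3]-ang+np.pi/2)%np.pi-np.pi/2
        if abs(e)<.2:ang+=e
    print(name,p,ang);hover(p,ang+np.pi/2,.13);pick(p,zg);hover(dst,dyaw);place(dst,zg+.004)
E
python3 - <<'E'
from h import *
job("block_a",.03,(.353,-.285),-.944,.006,(.580,.252),-.012)
job("gib",.024,(.413,-.168),.434,.008,(.654,-.019),-1.276+np.pi/2)
f=grab_frame("wrist");cv2.imwrite("pics/w3.png",f["img"][:,:,::-1])
E
```

```text
look [(np.float64(0.0011464260320423788), array([ 0.3519, -0.2846]), array([48.9, 29.9]), np.float64(-0.955), 0.73)]
tip [array([ 0.3566, -0.2908])]
block_a [ 0.35425 -0.2877 ] -0.9550000000000001
pick hit False gap 0.34 F 49.8
 lifted gap 0.344 F 49.3 t 17.1
place hit True at dz 0.0005 t 22.1
look [(np.float64(0.001798449925482557), array([ 0.4113, -0.1674]), array([91.6, 20.4]), np.float64(0.426), 0.8), (np.float64(0.14200633593668346), array([ 0.3449, -0.0434]), array([98.5, 22.7]), np.float64(-1.395), 0.63)]
tip [array([ 0.4095, -0.1682]), array([ 0.3451, -0.0363])]
gib [ 0.4104 -0.1678] 0.426
pick hit False gap 0.225 F 49.5
 lifted gap 0.22 F 49.1 t 26.7
place hit True at dz 0.0005 t 31.4
```

View pics/w3.png

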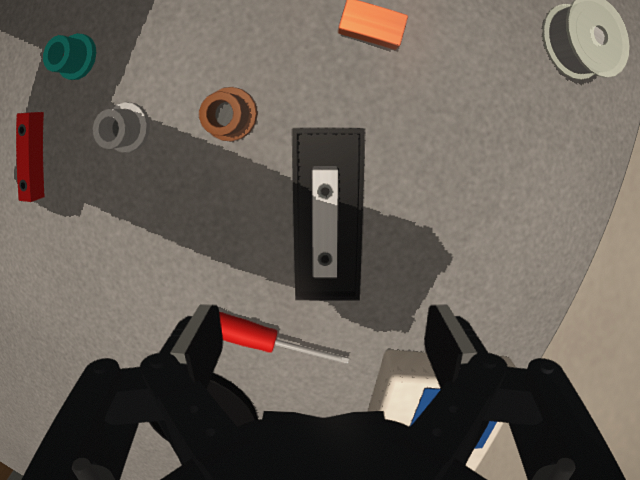

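The bar lies flat and aligned in the middle of the narrow tray at (325,224). The screwdriver and the copper block are where they were. The bushes come next.

Run:
```python
from h import *
job("bush_a",.036,(.461,.010),0,.012,(.605,-.292),np.pi/2)
job("bush_a",.036,(.437,.165),0,.012,(.551,-.292),np.pi/2)
f=grab_frame("wrist");cv2.imwrite("pics/w4.png",f["img"][:,:,::-1])
set_joints([1.153,.326,-.193,1.052,0,1.437])
f=grab_frame("top");cv2.imwrite("pics/t4.png",f["img"][:,:,::-1]);print(get_state()["clock"])
```

```text
look [(np.float64(0.009617309930804709), array([0.4514, 0.0104]), array([45.3, 40.1]), np.float64(0.0), 0.83), (np.float64(0.0850981605173879), array([0.5406, 0.04  ]), array([55. , 40.5]), np.float64(0.012), 0.83)]
tip [array([0.4558, 0.0088]), array([0.5524, 0.0425])]
bush_a [0.4536 0.0096] 0
pick hit False gap 0.378 F 49.2
 lifted gap 0.376 F 49.8 t 35.4
place hit True at dz 0.0006 t 39.5
look [(np.float64(0.006795098814575272), array([0.431 , 0.1681]), array([44.4, 40.2]), np.float64(0.39), 0.93), (np.float64(0.10814260615622899), array([0.3789, 0.0738]), array([48.8, 40.9]), np.float64(-1.117), 0.64)]
tip [array([0.4394, 0.1697]), array([0.3808, 0.069 ])]
bush_a [0.4352 0.1689] 0
pick hit False gap 0.381 F 49.2
 lifted gap 0.381 F 49.7 t 44.0
place hit True at dz 0.0006 t 48.5
51.825
```

View pics/w4.png

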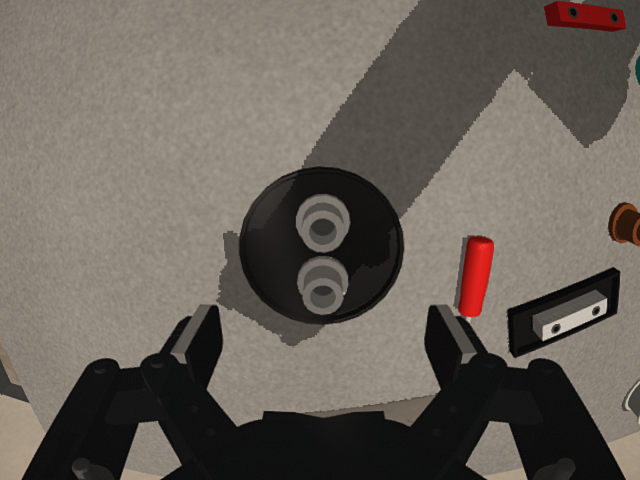

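View pics/t4.png

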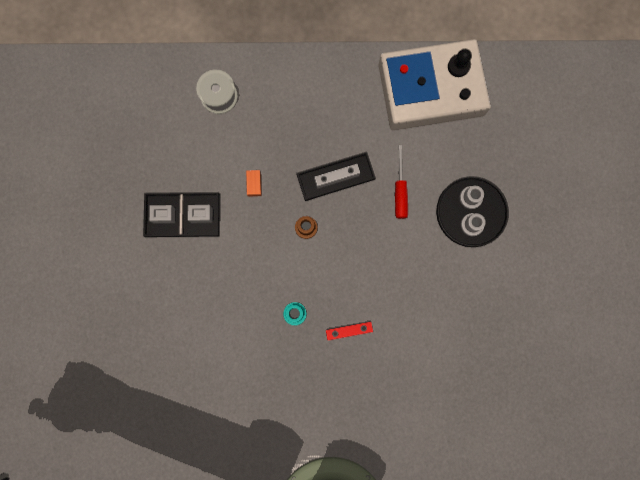

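The wrist view shows both bushes upright in the dish at (322,222) and (323,285). From the top they sit at (473,196) and (473,224), about 27 mm either side of the dish centre. There is one block in each bay, at (161,214) and (200,213), and the bar is in its tray at (337,176). The copper block and screwdriver haven't moved.

```bash
python3 -c "
from cell import *
print(sign_off())"
```

```text
the job is handed in; nothing more can be done
None
```

All five parts are sorted into their trays and the job is handed in at about 52 s of the 109 s allowed; the last pictures show the parts upright and inside the rims, with the copper block and screwdriver unmoved. No verdict came back.

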